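# Close the large storage jar with its tapered wooden stopper

### The job

Close the large stoneware storage jar in the pantry with the wooden stopper that fits it, the larger of the two: lower it in rather than dropping it, so that it sits fully home and level in the flared mouth, then let go. Keep the jar standing where it is (a nudge of a few centimetres is fine), and leave the small jar and the small stopper alone.

Things in the scene. Friction and masses are not known exactly. Their poses are not given: they have to be found in the camera images.
- large_stopper: The larger of two wooden jar stoppers, standing on its narrow end: a solid tapered round plug, 36 mm high, 52 mm across at the bottom and 84 mm at the top, and on it an upright round knob 30 mm across and 40 mm tall to hold it by (76 mm in all). About 0.11 to 0.23 kg. Origin: centre of the underside; z up along its axis.
- small_stopper: The smaller stopper of the same wood and shape, too small for the large jar: plug 24 mm high, 32 mm across at the bottom and 52 mm at the top, knob 22 mm across and 34 mm tall (58 mm in all). A bystander. Origin: centre of the underside; z up.
- large_jar: Large open grey-brown stoneware jar, loose, about 0.9 kg, 128 mm tall: round body 124 mm across, narrow neck, flared mouth with a 5 mm lip at the top. Inside, the mouth tapers from 82 mm across at the lip to 52 mm, slippery, so that the large stopper slides in and centres itself. When home, the stopper's underside is 94 mm above the jar's. Origin: centre of the underside; z up.
- small_jar: The small open jar of the same stoneware and shape, 90 mm tall, body 82 mm across, mouth about 52 mm across. A bystander. Origin: centre of the underside; z up.

How it is judged:
By the outcome, as a careful person would: the job done as asked, in the order asked, and still so for the second after the job is handed in, with the robot touching nothing.
It also fails if it takes over 37 s, if anything falls off the work surface, if the arm or the gripper's body presses on something with over 40 N, if the wrist force passes 120 N, or if a joint passes its speed limit or range.

### The arm

A 6-joint arm with a two-finger parallel gripper is mounted at the origin on the work surface. World frame = base frame: x ahead of the robot, y to its left, z up, the work surface at z = 0. Lengths are in m, angles in degrees, forces in N, time in s.
With the tool pointing down it reaches from about 0.35 to 0.85 m from the base axis. Payload 8.1 kg.
Tool frame: the origin (TCP) lies midway between the tips of the shut fingers; the grasp point (between the pads) lies grip_depth behind it (grip_depth is the distance from the TCP to the grasp point, in m); z points along the fingers, y is the line along which they close (so a half turn about z gives the same grasp; the last joint's range is limited). The gripper opens to 93 mm and grips with 3 to 60 N. Pads are 15 mm wide; open, the fingers measure 128 mm over their backs; the gripper's body (75 mm by 188 mm) begins 65 mm behind the grasp point.
Start: joints at [70.967, 7.471, 85.268, -0, 87.261, -4.893], TCP at [0.147, 0.582, 0.219] pointing down, gripper open.
Joint ranges: [-169.43, 169.43], [-51.17, 129.36], [1.28, 143.12], [-76.62, 256.62], [0, 156.53], [-152.29, 152.29]. Speed limits (degrees/s): [136.94, 136.94, 159.86, 180, 180, 180].

### API

Orientations are given as a 3x3 rotation matrix whose columns are the frame's x, y, z axes.
In Python, from bench import * gives the robot as it stands. Calls block until the motion is done:
- move_to(position, orientation): joint-space move of the TCP to a pose.
- movel(position, speed=0.15, rot=None): straight line of the TCP; rot=None keeps the orientation; speed is the mean speed in m/s.
- set_joints(angles): joint-space move.
- set_gripper(opening, force=None): finger opening in m; force is the grip in N (None keeps the last); returns when the fingers have stopped.
- pause(seconds).
- inverse_kinematics(position, orientation): joint angles nearest the present ones, or None.
- get_obs(): the state.
- grab_frame(name): name is "side" or "top" or "wrist"; returns the picture (400x640x3 uint8, red, green, blue); there is no depth.
- get_calibration(name): a dict with "fx", "fy", "cx", "cy" (pixels), "R" (3x3) and "t" (3): a world point X has camera coordinates R X + t. Camera axes: x right, y down, z forward; pixel columns grow to the right and rows downward; lengths in m; the calibration is good to about 2 mm. The wrist camera is an equidistant fisheye: a pixel r from the principal point sees the ray r / f radians off the axis. A picture is of the moment at which its call begins: read the wrist's pose just before it. get_calibration takes no time and is no camera call; for the wrist camera it gives the pose at the moment of the call.
A pose or a line that the arm cannot do raises Unreachable and nothing moves.
- job_done(): hands the job in; it is judged then, once.
The state is a dict: "clock": time; "qpos": joint angles; "joint_vel": joint speeds; "joint_torque": joint torques, N m; "ee_pos": TCP position; "orientation": TCP orientation; "force": force on the tool from outside, world axes, zero at the start; "wrist_torque": the same for the moment, N m; "opening": finger opening in m; "grip_force": force on a finger pad.
Only numpy, scipy, OpenCV 4.12 (cv2) and the standard library are available. Lean on these libraries where they do the work, as an engineer would, in place of code of your own. Each camera call takes 0.05 s, during which the arm holds its last target. There are 200 camera calls.

## Working session

There is one attempt and no reset: what is moved stays moved. The work goes in short steps, each a Python script; the robot and the scene stay as the last script left them, time stands still between calls to the robot, and variables do not carry over. Pictures are saved under pics/ and viewed, at most 10 in all, crops included, and the job is handed in when it is done.

```bash
mkdir -p pics; python3 - <<'E'
from bench import *
import cv2,numpy as np
for n in ["side","top","wrist"]:
    c=get_calibration(n); print(n,{k:np.round(v,3).tolist() for k,v in c.items()})
    cv2.imwrite(f"pics/{n}0.png",grab_frame(n)[:,:,::-1])
o=get_obs();print(o)
try: print(grip_depth)
except Exception as e: print(e)
E
ls
```

```text
side {'fx': 429.772, 'fy': 429.772, 'cx': 316.085, 'cy': 201.206, 'R': [[0.974, -0.227, 0.009], [-0.149, -0.664, -0.733], [0.172, 0.712, -0.681]], 't': [-0.549, 0.111, 0.657]}
top {'fx': 486.102, 'fy': 486.102, 'cx': 320.885, 'cy': 196.364, 'R': [[0.029, -0.999, 0.027], [-0.984, -0.033, -0.173], [0.174, -0.022, -0.985]], 't': [-0.029, 0.55, 0.825]}
wrist {'fx': 309.707, 'fy': 309.707, 'cx': 317.574, 'cy': 199.735, 'R': [[0.244, 0.97, -0.001], [0.939, -0.236, 0.251], [0.243, -0.063, -0.968]], 't': [-0.6, -0.03, 0.389]}
{'clock': 0.15, 'qpos': array([ 7.09672127e+01,  7.50777830e+00,  8.53143842e+01, -1.64737587e-03,
        8.72607473e+01, -4.89167951e+00]), 'joint_vel': array([-0.03491841, -0.077793  , -0.23518775, -0.05612444,  0.00642111,
        0.01902959]), 'joint_torque': array([ 4.85062592e-04, -5.60473537e+01, -4.92336202e+01,  7.68714678e-02,
        3.06462147e-02, -1.01496341e-04]), 'ee_pos': array([0.14641922, 0.58141251, 0.2178066 ]), 'orientation': array([[-9.69697300e-01,  2.44309126e-01, -4.44746670e-04],
       [ 2.44309513e-01,  9.69696326e-01, -1.37730745e-03],
       [ 9.47804328e-05, -1.44422715e-03, -9.99998953e-01]]), 'force': array([1.2317324 , 0.19295056, 1.36520659]), 'wrist_torque': array([-0.01609568, -0.03935321,  0.01440359]), 'grip_force': 0.0, 'opening': 0.09309753613294627}
0.0188
pics
```

View pics/side0.png

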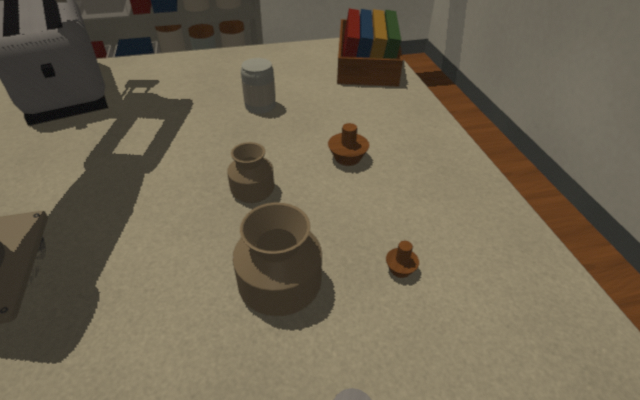

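View pics/top0.png

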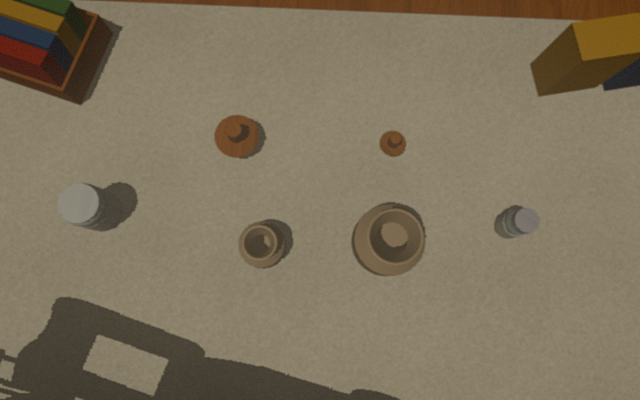

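View pics/wrist0.png

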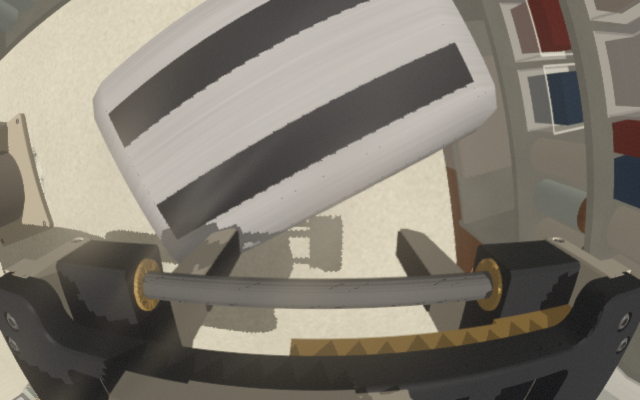

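The side view shows the large stopper upright with its knob top near (349,127) and the large jar's rim near (276,228). In the top view they are near (237,136) and (393,237), with the small ones well clear. The wrist view shows only a toaster-like box. Next I'll enlarge the crops and get the masks.

```bash
cat > h.py <<'E'
import cv2,numpy as np
from bench import *
def ray(n,uv,c=None):
    c=c or get_calibration(n); R=np.array(c["R"]);t=np.array(c["t"])
    d=R.T@np.array([(uv[0]-c["cx"])/c["fx"],(uv[1]-c["cy"])/c["fy"],1]); return -R.T@t,d/np.linalg.norm(d)
def plane(n,uv,z):
    o,d=ray(n,uv); return o+d*(z-o[2])/d[2]
def tri(uvs,uvt):
    (a,d),(b,e)=ray("side",uvs),ray("top",uvt)
    s=np.linalg.lstsq(np.stack([d,-e],1),b-a,rcond=None)[0]
    p,q=a+s[0]*d,b+s[1]*e; return (p+q)/2,np.linalg.norm(p-q)
def proj(n,X):
    c=get_calibration(n); p=np.array(c["R"])@X+np.array(c["t"]); return np.array([c["cx"]+c["fx"]*p[0]/p[2],c["cy"]+c["fy"]*p[1]/p[2]])
E
python3 - <<'E'
from h import *
im={n:cv2.imread(f"pics/{n}0.png") for n in("side","top")}
for n in im:
    h=cv2.cvtColor(im[n],cv2.COLOR_BGR2HSV)
    m=((h[...,0]<14)&(h[...,1]>130)&(h[...,2]>35)).astype(np.uint8)
    N,l,s,c=cv2.connectedComponentsWithStats(m)
    for i in range(1,N):
        if s[i,4]>150: print(n,s[i],c[i].round(1))
boxes=[("side",(319,115)),("top",(205,105)),("side",(225,195)),("top",(340,190))]
t=[cv2.resize(im[n][y:y+(60 if k<2 else 90),x:x+(60 if k<2 else 100)],(400,300) if k>1 else (300,300),interpolation=cv2.INTER_CUBIC) for k,(n,(x,y)) in enumerate(boxes)]
t=[cv2.copyMakeBorder(a,0,0,0,400-a.shape[1],cv2.BORDER_CONSTANT) for a in t]
v=np.vstack([np.hstack(t[:2]),np.hstack(t[2:])])
cv2.imwrite("pics/crop1.png",cv2.convertScaleAbs(v,alpha=1.5))
E
```

```text
side [131   0  20  14 240] [140.6   6.2]
side [ 338    9  302  321 8818] [504.6 165.8]
side [ 92  41  14  17 162] [98.8 48.8]
side [329 124  39  41 560] [348.3 145.8]
side [387 243  31  34 336] [400.6 262.1]
top [335   0  46  11 218] [355.5   4.5]
top [424   0  48  15 273] [447.9   7.1]
top [   0   35   80   63 2252] [30.8 64.4]
```

View pics/crop1.png

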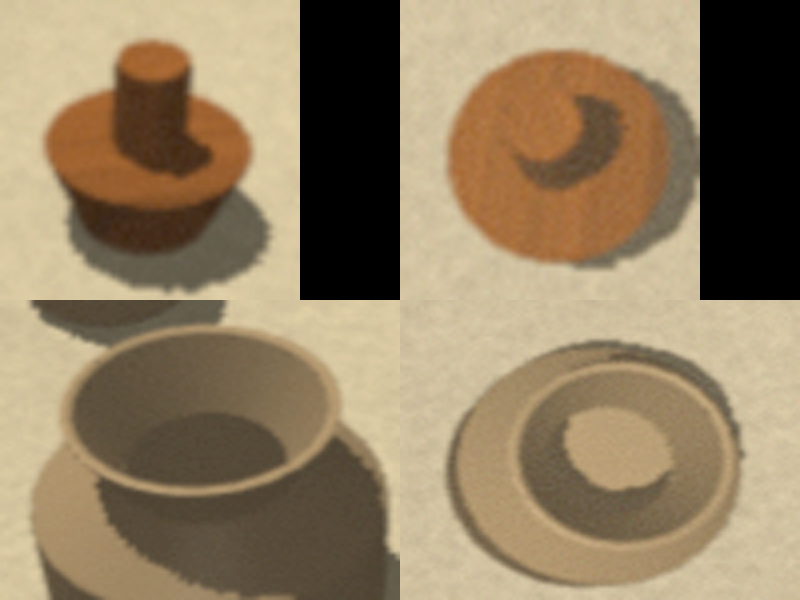

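The stopper stands upright and the jar mouth is open. From the crops:

| Feature | Side (px) | Top (px) |
|---|---|---|
| Stopper disc centre | (348.7,144.3) | (236.5,136.2) |
| Knob top | (349.6,127.2) | (234.2,130.5) |
| Jar rim | (275.3,228) | (396.8,236.4) |

I'll triangulate these next and check the rim edges.

```bash
python3 - <<'E'
from h import *
P={"disc":((348.7,144.3),(236.5,136.2)),"knob":((349.6,127.2),(234.2,130.5)),"rim":((275.25,228),(396.75,236.35))}
for k,(s,t) in P.items():
    X,g=tri(s,t); print(k,X.round(4),"gap",round(g,4))
# extents (l,r,u,d) on planes at measured heights; midpoints & diameters
E_={"disc":(.036,{"side":[(328,144.3),(369.4,144.3),(348.7,132.2),(348.7,156.4)],"top":[(214.4,136.2),(258.6,136.2),(236.5,114.8),(236.5,157.6)]}),
"rim":(.128,{"side":[(240,228),(310.5,228),(275.25,202.5),(275.25,253.5)],"top":[(368.5,236.35),(425,236.35),(396.75,208.6),(396.75,264.1)]})}
for k,(z,d) in E_.items():
    for n,p in d.items():
        a,b,c,e=[plane(n,q,z)[:2] for q in p]
        print(k,n,((a+b)/2).round(4),((c+e)/2).round(4),np.linalg.norm(a-b).round(4),np.linalg.norm(c-e).round(4))
for n in("side","top"): print(n,"knob top@.076",plane(n,P["knob"][n=="top"],.076).round(4), "campos",ray(n,(0,0))[0].round(3))
E
```

```text
disc [0.6629 0.1476 0.0357] gap 0.0037
knob [0.6612 0.1456 0.077 ] gap 0.0044
rim [ 0.4764 -0.1341  0.1281] gap 0.0021
disc side [0.6648 0.1477] [0.6652 0.1491] 0.0822 0.0825
disc top [0.6609 0.1477] [0.6612 0.1478] 0.0816 0.0824
rim side [ 0.4775 -0.1339] [ 0.4779 -0.1312] 0.0912 0.0914
rim top [ 0.4753 -0.1342] [ 0.4758 -0.1341] 0.0916 0.0897
side knob top@.076 [0.664  0.1477 0.076 ] campos [ 0.438 -0.519  0.533]
top knob top@.076 [0.6592 0.146  0.076 ] campos [0.399 0.007 0.908]
```

Heights come out as expected: disc 0.036, knob top 0.077, rim 0.128, with diameters close to those given. Now I'll approach above the stopper and check with the wrist camera.

```bash
python3 - <<'E'
from h import *
R=np.array([[0,1,0],[1,0,0],[0,0,-1.]])
p=get_obs()["ee_pos"]; movel([p[0],p[1],.30],speed=.2)
move_to([.662,.147,.17],R)
pause(.2)
c=get_calibration("wrist"); o=get_obs(); im=grab_frame("wrist")
print(o["clock"],o["ee_pos"].round(4),o["force"].round(2))
X=c["R"]@np.array([.662,.147,.076])+c["t"]; r=np.hypot(*X[:2]); th=np.arctan2(r,X[2])
u=(c["cx"]+c["fx"]*th*X[0]/r,c["cy"]+c["fx"]*th*X[1]/r); print("pred knob top",u)
np.savez("w1.npz",R=c["R"],t=c["t"])
cv2.imwrite("pics/wrist1.png",im[:,:,::-1])
E
```

```text
3.35 [0.6619 0.1478 0.1702] [-0.46  0.28 -0.61]
pred knob top (np.float64(316.55844231612406), np.float64(203.1400170410207))
```

View pics/wrist1.png

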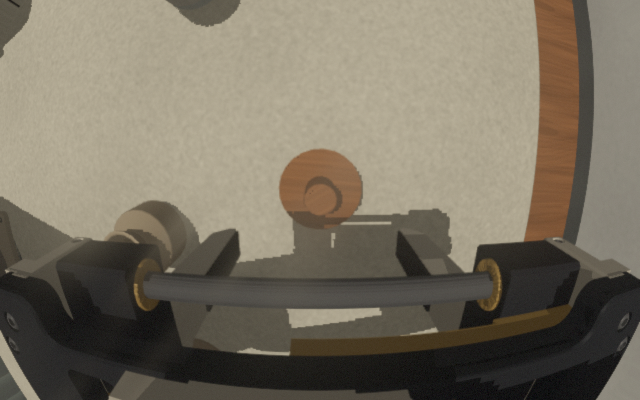

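The wrist view shows the knob top at (321,198), against a predicted (317,203). That puts it about 3 mm further in +x and +y, in line with the side view. The small jar at (150,235) is clear of the fingers. I'll grasp with that correction.

```bash
python3 - <<'E'
from h import *
w=np.load("w1.npz"); c=get_calibration("wrist")
d=np.array([321-c["cx"],198-c["cy"]]); th=np.hypot(*d)/c["fx"]; u=d/np.hypot(*d)
v=w["R"].T@np.array([*(np.sin(th)*u),np.cos(th)]); o=-w["R"].T@w["t"]
K=o+v*(.076-o[2])/v[2]; print("knob wrist",K.round(4))
x,y=(K[:2]+[.662,.147])/2
assert abs(x-.662)<.006 and abs(y-.147)<.006
movel([x,y,.10]); movel([x,y,.043],speed=.06)
o=get_obs(); print(o["ee_pos"].round(4),o["force"].round(2))
set_gripper(.02,force=30)
o=get_obs(); print(o["opening"],o["grip_force"],o["force"].round(2))
movel([x,y,.09],speed=.06); movel([x,y,.26],speed=.2)
pause(.2); o=get_obs(); print(o["clock"],o["opening"],o["grip_force"],o["force"].round(2))
R=np.array([[0,1,0],[1,0,0],[0,0,-1.]])
move_to([.4765,-.133,.26],R); pause(.2)
o=get_obs(); print(o["clock"],o["ee_pos"].round(4),o["force"].round(2))
ims=[grab_frame(n)[:,:,::-1] for n in("side","top")]
cv2.imwrite("pics/carry_s.png",ims[0]); cv2.imwrite("pics/carry_t.png",ims[1])
cv2.imwrite("pics/carry.png",np.hstack([ims[0][0:400,120:520],ims[1][0:400,200:600]]))
E
```

```text
knob wrist [0.6658 0.1516 0.076 ]
[0.6644 0.1494 0.0436] [-0.73  0.3  -0.45]
0.029369242209088767 29.997106790542603 [ 0.13 -0.2  -0.07]
8.2583 0.029375806154867297 29.9961456656456 [-0.2   0.41 -1.5 ]
9.7417 [ 0.4771 -0.1323  0.26  ] [ 0.29 -1.07 -2.2 ]
```

View pics/carry.png

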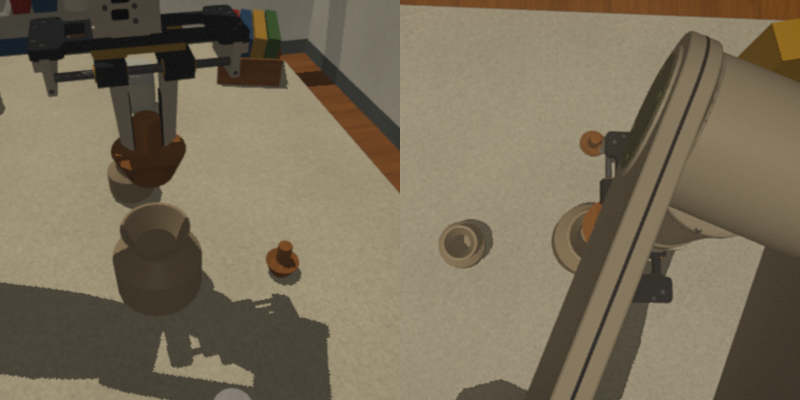

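The stopper is held level (opening 29.4 mm) and is above the jar. In the side view its disc centre is near (268,150). The home TCP height should be 0.0436 + 0.094 ≈ 0.1376, so I'll lower in steps and watch the force.

```bash
python3 - <<'E'
from h import *
o=get_obs(); p=o["ee_pos"]; dz=p[2]-.0436+.036
print("disc pred px side",proj("side",[p[0],p[1],dz]).round(1))
x,y=.4765,-.1335
movel([x,y,.18],speed=.12)
f0=get_obs()["force"]; print("f0",f0.round(2))
z=.16; movel([x,y,z],speed=.06)
while True:
    o=get_obs(); f=o["force"]-f0; print(round(z,4),o["ee_pos"].round(4),f.round(2),round(o["clock"],2))
    if z<.137 or f[2]>8 or np.hypot(*f[:2])>8: break
    z-=.003; movel([x,y,z],speed=.03)
im=grab_frame("side")[:,:,::-1]; cv2.imwrite("pics/low.png",cv2.resize(im[100:325,150:450],(800,600)))
E
```

```text
disc pred px side [268.2 149.2]
f0 [ 0.73  0.   -2.08]
0.16 [ 0.4761 -0.1334  0.1595] [-0.63  0.26  0.18] 11.14
0.157 [ 0.4765 -0.1335  0.157 ] [ 0.1  -0.25  0.12] 11.39
0.154 [ 0.4763 -0.1334  0.1538] [-0.36 -0.09  0.71] 11.64
0.151 [ 0.4763 -0.1334  0.1507] [-0.56 -0.26 -0.45] 11.89
0.148 [ 0.4763 -0.1334  0.1477] [-0.46 -0.17 -0.68] 12.14
0.145 [ 0.4763 -0.1334  0.1447] [-0.7   0.1   0.08] 12.39
0.142 [ 0.4764 -0.1334  0.1418] [-1.12  0.89  0.02] 12.64
0.139 [ 0.4767 -0.133   0.1389] [0.84 3.38 1.5 ] 12.89
0.136 [ 0.4771 -0.133   0.1366] [0.26 5.11 5.02] 13.14
```

View pics/low.png

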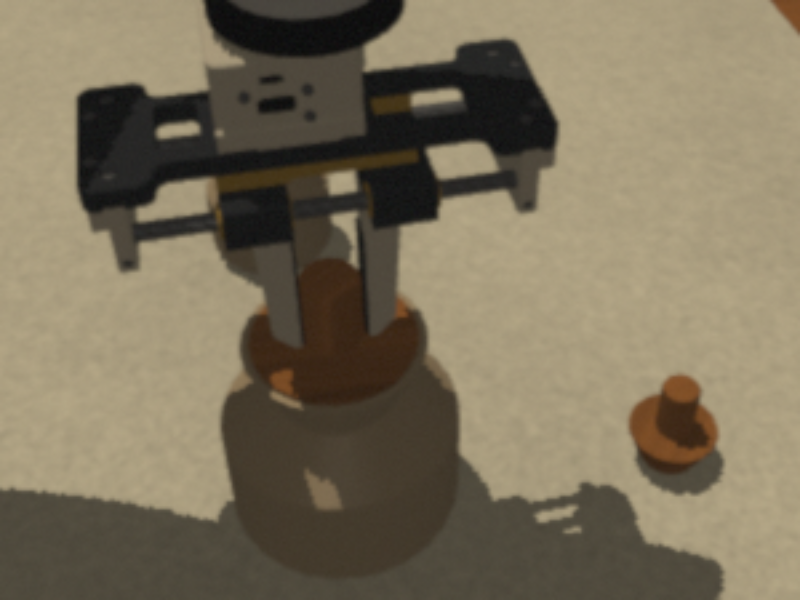

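The disc is level with the rim and the force rises at the predicted height (up 5 N, +y 5 N). I'll ease +y to relieve the side load, let go, retreat upward and check.

```bash
python3 - <<'E'
from h import *
f0=np.array([.73,0,-2.08])
for y in (-.1325,-.1315):
    movel([.4765,y,.136],speed=.02); o=get_obs(); f=o["force"]-f0; print(y,o["ee_pos"].round(4),f.round(2))
    if f[1]<2: break
set_gripper(.05,force=10); o=get_obs(); print(o["opening"],o["force"].round(2))
movel([.4765,y,.17],speed=.05); movel([.4765,y,.30],speed=.2)
R=np.array([[0,1,0],[1,0,0],[0,0,-1.]])
move_to([.42,.27,.33],R); pause(.3)
print(get_obs()["clock"])
a=grab_frame("side")[:,:,::-1]; b=grab_frame("top")[:,:,::-1]
cv2.imwrite("pics/end_s.png",a); cv2.imwrite("pics/end_t.png",b)
v=np.hstack([cv2.resize(a[170:320,210:310],(400,600),interpolation=3),cv2.resize(b[165:315,345:445],(400,600),interpolation=3)])
cv2.imwrite("pics/end.png",cv2.convertScaleAbs(v,alpha=1.5))
for n in("side","top"): print(n,"rim",proj(n,[.4765,-.133,.128]).round(1),"disc",proj(n,[.4765,-.133,.130]).round(1),"knob",proj(n,[.4765,-.133,.170]).round(1))
E
```

```text
-0.1325 [ 0.4771 -0.1327  0.1367] [0.92 2.22 5.98]
-0.1315 [ 0.4771 -0.1324  0.1367] [ 0.34 -3.87  7.24]
0.0497390371590616 [ 0.12  0.36 -0.16]
17.7083
side rim [274.4 227.6] disc [274.3 226.6] knob [272.4 204.1]
top rim [396.1 235.6] disc [396.3 235.5] knob [401. 233.]
```

View pics/end.png

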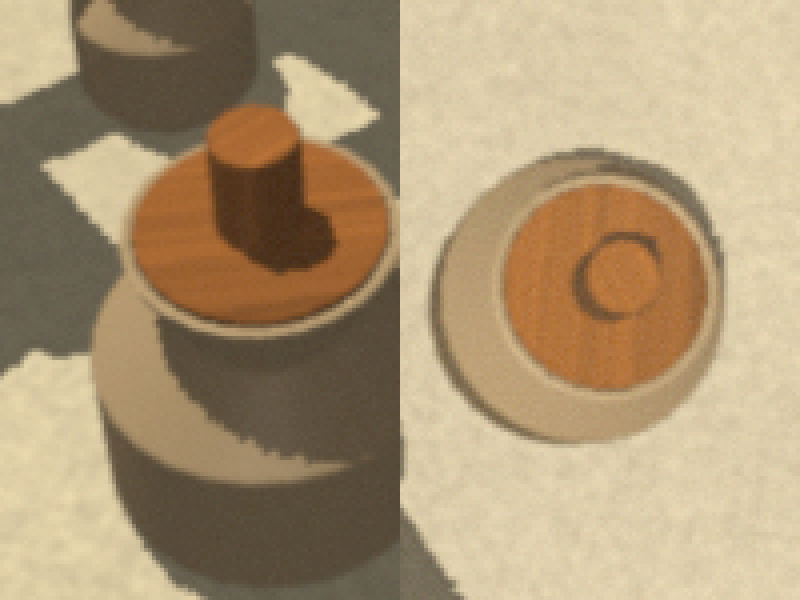

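The stopper is centred in the rim with an even ring of lip all round. The knob top is at side (273.5,204) and top (400.5,233.5), within about 1 px of the prediction for fully home and level. The jar has not visibly moved.

```bash
python3 -c "
from bench import *
print(job_done())"
```

```text
the job is handed in; nothing more can be done
None
```

The large stopper sits fully home and level in the large jar and the gripper has let go; the jar stayed in place, the small jar and small stopper were not touched, and I handed the job in at about 18 s on the robot's clock.

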